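# Make up the oil-change and spark-plug job trays

### The job

Make up the two job trays for the engine service from the stock on the black mat. In the smaller two-bay tray, stand the oil filter in the large square bay and the short socket in the narrow bay; in the larger three-bay tray, lay the ratchet in the long bay and the spark plug in the middle-sized bay, and stand the deep socket in the smallest bay, everything resting on the tray floors, the same way up as it is now. Do not drop the spark plug, and leave the wrench, the tape measure and the grease tin where they are.

Things in the scene. Friction and masses are not known exactly. Their poses are not given: they have to be found in the camera images.
- oil_filter: Oil filter standing on the mat: white cylinder with a grey band, 62 mm diameter (65 mm over the steel rim in its lowest 6 mm), 70 mm tall, straight-sided from 8 to 60 mm, closed end above rounded with small flutes. 0.28 kg. Origin: centre of its underside, z up. All stock starts on a black rubber mat (325 by 330 mm) whose top is 3 mm above the bench.
- short_socket: Short wrench socket, bright steel, standing on the mat, square drive hole up: 36 mm tall, 32 mm diameter up to 20 mm height, 30 mm above. 0.10 kg. Origin: centre of its underside; z up along its axis.
- plug_socket: Deep wrench socket (for spark plugs), bright steel, standing on the mat, square drive hole up: 66 mm tall, 26 mm diameter up to 46 mm height, 22 mm above 49 mm. 0.12 kg. Origin: centre of its underside; z up along its axis.
- ratchet: Stubby ratchet lying flat on the mat, 130 mm long along x. Round steel head, 34 mm diameter, 14 mm high, centre at x = +48 mm, square drive stub up on it to 24 mm; steel neck 13 mm wide, 13 mm high, x = 0 to 31; knurled steel grip 17 mm wide, 14 mm high, x = -65 to 0. 0.22 kg, balances near x = +5. Origin: middle of its length, on its underside, z up.
- spark_plug: Spark plug lying on the mat, 75 mm long along x: steel hexagon in the middle (12 mm long, 21 mm across flats, lying on a flat, so 24 mm wide over the side corners), threaded end (14 mm diameter) to x = +35 mm, white insulator (13 mm) and terminal to x = -40. 0.055 kg, balances at the hexagon. Origin: on its axis at the hexagon, 10.4 mm above what it lies on.
- oil_tray: Smaller job tray, loose, 0.6 kg, yellow sheet steel, grey liner, turned any way. Outside 102 (x) by 165 mm (y); 3 mm walls 20 mm high; floor 3 mm above the bench. A divider makes two bays: square, 96 by 96 mm, centre x = 0, y = -31.5 mm (oil filter); narrow, 96 (x) by 60 mm (y), centre x = 0, y = +49.5 (short socket). Origin: centre of its underside.
- plug_tray: Larger job tray, loose, 0.9 kg, same make, turned any way. Outside 166 (x) by 185 mm (y); 3 mm walls 20 mm high; floor 3 mm above the bench. Three bays: long, 160 (x) by 88 mm (y), centre 0, -45.5 (ratchet along x, either way round); middle, 103 by 88, centre -28.5, +45.5 (plug along x, either way); smallest, 54 by 88, centre +53, +45.5 (deep socket). Origin: centre of underside.
- wrench: Bystander: steel combination wrench, about 170 mm long, lying flat on the bench beyond the mat; leave it. Origin: under its middle; x along its length.
- tape_measure: Bystander: yellow and black tape measure, 70 by 45 by 68 mm high, on the bench beside the far corner of the mat on the right; leave it. Origin: centre of its underside.
- grease_tin: Bystander: round tin with a black label and yellow band, 67 mm diameter, 112 mm high over its cap, on the bench beside the far corner of the mat on the left; leave it. Origin: centre of its underside.
Not all that is in view belongs to the job. What is shaped like the oil_filter but blue or brown is not meant.

How it is judged:
By the outcome, as a careful person would: the job done as asked, in the order asked, and still so for the second after the job is handed in, with the robot touching nothing.
It also fails if it takes over 112 s, if anything falls off the work surface, if the arm or the gripper's body presses on something with over 40 N, if the wrist force passes 120 N, or if a joint passes its speed limit or range.

### The arm

A 7-joint arm with a two-finger parallel gripper is mounted at the origin on the work surface. World frame = base frame: x ahead of the robot, y to its left, z up, the work surface at z = 0. Lengths are in m, angles in rad, forces in N, time in s.
With the tool pointing down it reaches from about 0.425 to 1.025 m from the base axis. Payload 9.4 kg.
Tool frame: the origin (TCP) lies between the finger pads; the fingertips stand 25 mm ahead of it and the grasp point (between the pads) lies 6 mm ahead of it; z points along the fingers, y is the line along which they close (so a half turn about z gives the same grasp; the last joint's range is limited). The gripper opens to 85 mm and grips with 20 to 120 N. Pads are 22 mm wide; open, the fingers measure 114 mm over their backs; the gripper's body (76 mm by 85 mm) begins 54 mm behind the grasp point. The pads swing forward as they close: fully open they stand 13 mm farther back than shut.
Start: joints at [1.082, 0.599, -0.003, 1.599, 0.002, 0.943, -0.08], TCP at [0.29, -0.664, 0.256] pointing down, gripper open.
Joint ranges: [-2.57, 2.57], [-0.35, 1.97], [-1.29, 1.29], [0.11, 2.56], [-1.05, 4.19], [0.11, 1.86], [-2.63, 2.63]. Speed limits (rad/s): [2.22, 2.22, 3.01, 3.01, 3.14, 3.14, 3.14].

### API

Orientations are given as a unit quaternion [x, y, z, w].
In Python, from cell import bot gives the robot as it stands.
- The arm moves only by the tool jog_arm, never from a script. Its argument "rows" is one flat list of numbers, 7 for each row, row after row: the closure, from -1 (fully open) to 1 (shut), then the shift along the tool's x, y, z in units of 0.4 m (1.0 is 0.4 m), then the turn, a rotation vector about the tool's x, y, z in units of 2 rad (1.0 is 2 rad). In form: [hand, x, y, z, rx, ry, rz, hand, x, y, z, rx, ry, rz, ...]. A call has 1 to 10 rows; each row shifts and turns the commanded pose from where the row before left it, along the tool's axes as they then stand; what a row does not reach is not made up. A row lasts 1/8 s, in which the tool goes at most 62.5 mm and 10.7 degrees, less where a joint would pass 70% of its speed; a pose out of reach is approached as far as the arm can. A call with a number of a shift or a turn outside -1 to 1 is refused whole. A call with a gripper value outside its range is refused whole. The fingers move at their own pace and stop on an object; "grip_force" is the grip in N (left out, the last holds). Time passes only in rows, so rows that do not move let the fingers close. It gives the time, the measured TCP pose, the force, the opening and the grip force at its end, in the units of the state.
- bot.get_state(): the state, without advancing time (a new reading comes with each control period).
- bot.grab_frame(name): name is "side" or "top" or "wrist"; returns a dict with "pixels" (400x640x3 uint8, blue, green, red), "fx", "fy", "cx", "cy" (pixels), "dist" ([k1, k2, p1, p2, k3] as OpenCV has them; the pictures are not rectified), "world_to_cam" (4x4, takes a point from world to camera coordinates); the wrist camera has in their place "hand_eye" (4x4, takes a point from camera to tool coordinates, whose origin is the TCP and whose axes are the flange's). Camera axes: x right, y up, looking along -z (the intrinsics and any distortion apply to the point x, -y, -z); pixel columns grow to the right and rows downward; lengths in m; the calibration is good to about 2 mm. A picture is of the moment at which its call begins: read the wrist's pose just before it. There is no depth.
- bot.finish_job(): hands the job in; it is judged then, once.
The state is a dict: "t": time; "qpos": joint angles; "qvel": joint speeds; "tau": joint torques, N m; "position": TCP position; "tool_rot": TCP orientation; "ft_force": force on the tool from outside, world axes, zero at the start; "wrist_torque": the same for the moment, N m; "gripper_width": finger opening in m; "finger_force": force on a finger pad.
Only numpy, scipy, OpenCV 4.12 (cv2) and the standard library are available. Lean on these libraries where they do the work, as an engineer would, in place of code of your own. Each camera call takes 0.05 s, during which the arm holds its last target. There are 200 camera calls.

## Working session

There is one attempt and no reset: what is moved stays moved. The work goes in short steps, Python scripts to look and compute and a tool call to move; the robot and the scene stay as the last step left them, time stands still between calls to the robot, and variables do not carry over. Pictures are saved under pics/ and viewed, at most 14 in all, crops included, and the job is handed in when it is done.

Besides the shell and the picture viewer there is one more tool, called as a command line: name --argument value ..., lists and objects as JSON in quotes. jog_arm: Moves the arm, as the interface text tells. Its arguments: {"type":"object","properties":{"rows":{"type":"array","items":{"type":"number","minimum":-1,"maximum":1}},"grip_force":{"type":"number"}},"required":["rows"]}

```bash
ls; mkdir -p pics
cat > h.py <<'E'
import numpy as np, cv2
from scipy.spatial.transform import Rotation as R
from cell import bot
def grab(n,save=None):
    s=bot.get_state(); f=bot.grab_frame(n)
    if n=='wrist':
        T=np.eye(4);T[:3,:3]=R.from_quat(s['tool_rot']).as_matrix();T[:3,3]=s['position']
        f['world_to_cam']=np.linalg.inv(T@np.array(f['hand_eye']))
    if save: cv2.imwrite(save,f['pixels'])
    return f
def pix2world(f,uv,z):
    K=np.array([[f['fx'],0,f['cx']],[0,f['fy'],f['cy']],[0,0,1]])
    uv=np.array(uv,float).reshape(-1,1,2)
    n=cv2.undistortPoints(uv,K,np.array(f['dist'],float)).reshape(-1,2)
    d=np.c_[n[:,0],-n[:,1],-np.ones(len(n))]
    W=np.linalg.inv(np.array(f['world_to_cam'])); d=d@W[:3,:3].T; o=W[:3,3]
    return o+d*((np.broadcast_to(z,len(n))-o[2])/d[:,2])[:,None]
def world2pix(f,P):
    K=np.array([[f['fx'],0,f['cx']],[0,f['fy'],f['cy']],[0,0,1]])
    P=np.atleast_2d(P);c=P@np.array(f['world_to_cam'])[:3,:3].T+np.array(f['world_to_cam'])[:3,3]
    c=c*[1,-1,-1]
    return cv2.projectPoints(c.reshape(-1,1,3),np.zeros(3),np.zeros(3),K,np.array(f['dist'],float))[0].reshape(-1,2)
E
python3 - <<'E'
from h import *
import pickle
for n in ['top','side']:
    f=grab(n,f'pics/{n}0.png'); pickle.dump(f,open(n+'.pkl','wb')); W=np.linalg.inv(np.array(f['world_to_cam'])); print(n,f['fx'],f['cx'],f['cy'],f['dist'],W.round(3).tolist())
s=bot.get_state();print(s)
E
```

```text
pics
top 388.24992750099636 319.64737916647624 202.3009875317199 [-0.0034366  0.         0.         0.         0.       ] [[-0.026, 0.987, -0.156, 0.435], [-1.0, -0.028, -0.006, -0.007], [-0.01, 0.155, 0.988, 1.057], [0.0, 0.0, 0.0, 1.0]]
side 380.1729348942969 319.4622404101171 207.5575758516109 [-0.07664925  0.          0.          0.          0.        ] [[0.978, 0.141, -0.156, 0.47], [-0.209, 0.721, -0.661, -0.519], [0.019, 0.678, 0.734, 0.62], [0.0, 0.0, 0.0, 1.0]]
{'t': 0.1, 'qpos': array([ 1.08228138,  0.60004814, -0.00256457,  1.60004261,  0.00180131,
        0.94286462, -0.07979011]), 'qvel': array([-0.00103937, -0.00451458, -0.00047735, -0.0030517 ,  0.00052915,
        0.00046815, -0.00080433]), 'tau': array([ 5.03545059e-03, -7.78001118e+01,  1.56990565e+00, -2.58627892e+01,
        1.26706419e-02,  5.49215081e-03, -3.18514469e-05]), 'position': array([ 0.29005319, -0.66404423,  0.25550338]), 'tool_rot': array([ 9.78866764e-01,  2.04497909e-01, -1.95608717e-04, -6.51488457e-04]), 'ft_force': array([ 0.40565123, -1.35058919,  0.29624704]), 'wrist_torque': array([-0.04424989, -0.05587897,  0.04448113]), 'finger_force': 0.0, 'gripper_width': 0.08553058028969189}
```

View pics/top0.png

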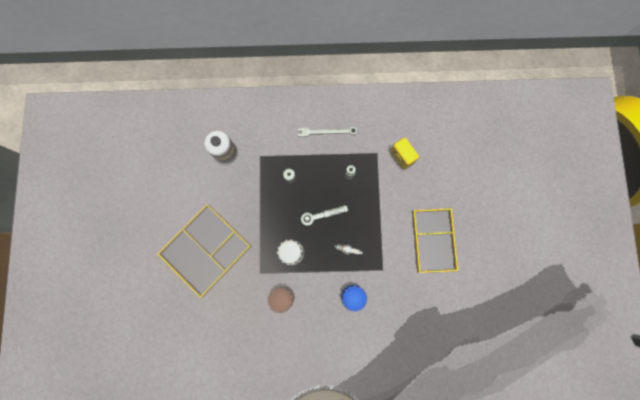

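View pics/side0.png

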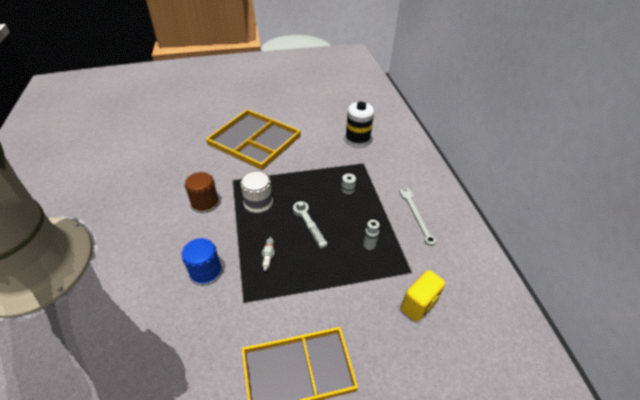

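The top view shows the mat at about (260–382, 153–272). On it are the short socket (289,174), deep socket (351,170), ratchet (307,218)–(347,209), filter (290,252) and spark plug (349,250). The plug tray is at (205,251) and the oil tray at (436,240). The side view shows the same layout. Next I'll measure by segmentation.

Run:
```python
from h import *
import pickle
f=pickle.load(open('top.pkl','rb'));im=f['pixels']
hsv=cv2.cvtColor(im,cv2.COLOR_BGR2HSV)
m=((hsv[...,0]>15)&(hsv[...,0]<35)&(hsv[...,1]>130)&(hsv[...,2]>90)).astype(np.uint8)
for c in cv2.findContours(m,cv2.RETR_EXTERNAL,cv2.CHAIN_APPROX_NONE)[0]:
    if cv2.contourArea(c)>1000:
        x,y,w,h=cv2.boundingRect(c)
        if x>550: continue
        P=pix2world(f,c.reshape(-1,2),0.02)[:,:2].astype(np.float32)
        r=cv2.minAreaRect(P*1000);print('tray',r,cv2.boxPoints(r).round().tolist())
g=(im.max(2)>70).astype(np.uint8);g[:156]=0;g[270:]=0;g[:,:263]=0;g[:,380:]=0
n,l,st,ce=cv2.connectedComponentsWithStats(g)
for i in range(1,n):
    if st[i,4]>20:
        P=pix2world(f,np.argwhere(l==i)[:,::-1],0.015)[:,:2].astype(np.float32)*1000
        print(st[i],cv2.minAreaRect(P))
print(np.array(bot.grab_frame('wrist')['hand_eye']).round(3).tolist())
big=cv2.resize(im[140:310,150:470],None,fx=2.5,fy=3.5 if 0 else 2.5,interpolation=cv2.INTER_CUBIC);cv2.imwrite('pics/crop.png',big)
W=pix2world(f,[[289,174],[351,170],[307,218],[347,209],[290,252],[349,250]],[.036,.066,.02,.014,.07,.012]);print(W.round(3))
```

```text
[ 263  156   47  114 2386] ((577.292724609375, 92.21122741699219), (121.86250305175781, 311.6454162597656), 89.7850570678711)
[374 156   6  68 162] ((631.441162109375, -156.91314697265625), (13.780073165893555, 185.97836303710938), 87.1233139038086)
[345 164  12  16 155] ((682.3966674804688, -88.08550262451172), (30.2684326171875, 42.37654495239258), 87.90155792236328)
[282 167  14  16 178] ((678.8201293945312, 82.57695770263672), (35.825923919677734, 42.40061950683594), 89.05272674560547)
[300 204  49  23 470] ((566.4464111328125, -12.144935607910156), (40.21902847290039, 135.1476287841797), 12.519631385803223)
[334 244  30  12 234] ((469.6958312988281, -74.42912292480469), (77.05024719238281, 29.10664939880371), 88.45440673828125)
[358 269  22   1  22] ((417.09771728515625, -125.3209228515625), (55.42343521118164, 0.0004520416259765625), 88.48448181152344)
[[-0.001, 0.956, 0.294, 0.075], [1.0, 0.0, 0.0, -0.002], [0.0, 0.294, -0.956, -0.118], [0.0, 0.0, 0.0, 1.0]]
[[ 0.675  0.079  0.036]
 [ 0.674 -0.086  0.066]
 [ 0.557  0.034  0.02 ]
 [ 0.579 -0.075  0.014]
 [ 0.466  0.077  0.07 ]
 [ 0.468 -0.076  0.012]]
```

View pics/crop.png

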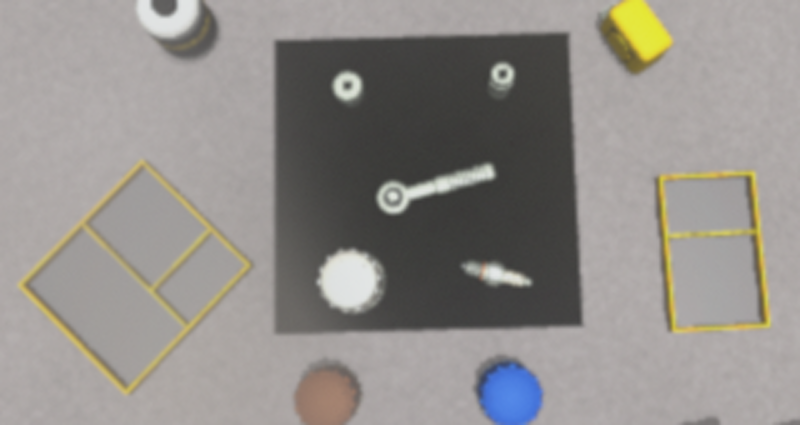

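The crop gives the tray rim corners. Plug tray: (143,160), (20,285), (126,394), (252,265), with the long bay lower-left and the small bay at right. Oil tray: (658,175), (755,172), (770,327), (673,332), with the narrow bay at the top.

```bash
cat >> h.py <<'E'
def fit(src,dst):
    src=np.array(src,float);dst=np.array(dst,float)[:,:2];a=src-src.mean(0);b=dst-dst.mean(0)
    th=np.arctan2((a[:,0]*b[:,1]-a[:,1]*b[:,0]).sum(),(a*b).sum())
    M=np.array([[np.cos(th),-np.sin(th)],[np.sin(th),np.cos(th)]]);t=dst.mean(0)-M@src.mean(0)
    return t,np.degrees(th),np.linalg.norm(src@M.T+t-dst,axis=1)*1000
def tw(t,deg,p):
    c,s=np.cos(np.radians(deg)),np.sin(np.radians(deg));return np.array(t)+[c*p[0]-s*p[1],s*p[0]+c*p[1]]
def plan(x,y,z,phi=None):
    """yaw rotation (tool z) first, then shift in tool units"""
    s=bot.get_state();M=R.from_quat(s['tool_rot']).as_matrix();p=np.array(s['position'])
    ph=np.degrees(np.arctan2(M[1,0],M[0,0]));phi=ph if phi is None else phi
    # downwards tool: tool z = -world z, so world yaw +a = tool rz -a
    d=phi-ph;n=int(np.ceil(abs(d)/10.5))
    c,q=np.cos(np.radians(phi)),np.sin(np.radians(phi))
    v=np.array([x,y,z])-p; t=np.array([v[0]*c+v[1]*q,v[0]*q-v[1]*c,-v[2]])/0.4
    tilt=R.from_matrix(np.array([[c,q,0],[q,-c,0],[0,0,-1]]).T@ R.from_euler('z',d,degrees=True).as_matrix()@M).as_rotvec()
    print('at',p.round(4),'phi',ph.round(2),'w',round(s['gripper_width'],4),'t',s['t'],'q7',s['qpos'][6].round(2),'| rot rows',n,'rz total',round(-np.radians(d)/2,4),'| shift total',t.round(4),'rows',int(np.ceil(np.linalg.norm(t)/0.15)),'tilt',tilt.round(4))
E
python3 - <<'E'
from h import *
import pickle
f=pickle.load(open('top.pkl','rb'))
cv=lambda c:np.array(c)/2.5+[150,140]-0.3
P=pix2world(f,cv([(143,160),(20,285),(126,394),(252,265)]),.02)
t,a,e=fit([(-.083,.0925),(-.083,-.0925),(.083,-.0925),(.083,.0925)],P);print('plug',t,a,e)
for b in [(0,-.0455),(-.0285,.0455),(.053,.0455)]:print(tw(t,a,b).round(4))
P=pix2world(f,cv([(658,175),(755,172),(770,327),(673,332)]),.02)
t,a,e=fit([(-.051,.0825),(.051,.0825),(.051,-.0825),(-.051,-.0825)],P);print('oil',t,a,e)
for b in [(0,-.0315),(0,.0495)]:print(tw(t,a,b).round(4))
plan(.5,0.0,.45,90)
E
```

```text
plug [0.47931415 0.31041069] -134.84299522727432 [0.68477472 1.19815512 1.1759969  0.33933989]
[0.4471 0.3425]
[0.5317 0.2985]
[0.4742 0.2407]
oil [ 0.48856821 -0.30533107] -88.79864203941624 [1.78409783 1.13743336 0.20033559 0.47518283]
[ 0.4571 -0.306 ]
[ 0.5381 -0.3043]
at [ 0.2901 -0.6641  0.2556] phi 23.6 w 0.0853 t 0.15 q7 -0.08 | rot rows 7 rz total -0.5795 | shift total [ 1.6602  0.5248 -0.4861] rows 13 tilt [ 0.0012 -0.0001  0.    ]
```

jog_arm --rows '[-1,0,0,-0.01,0,0,-0.083,-1,0,0,-0.01,0,0,-0.083,-1,0,0,-0.01,0,0,-0.083,-1,0,0,-0.01,0,0,-0.083,-1,0,0,-0.01,0,0,-0.083,-1,0,0,-0.01,0,0,-0.083,-1,0,0,-0.01,0,0,-0.082,-1,0.13,0.05,-0.01,0,0,0,-1,0.13,0.05,-0.01,0,0,0,-1,0.13,0.05,-0.01,0,0,0]'

```text
t: 1.4
position: [0.3503, -0.5067, 0.2961]
tool_rot: [0.707, 0.707, 0.0, -0.0]
ft_force: [0.8, 0.3, -0.9]
gripper_width: 0.0854
finger_force: 0.0
```

jog_arm --rows '[-1,0.13,0.05,-0.01,0,0,0,-1,0.13,0.05,-0.01,0,0,0,-1,0.13,0.05,-0.01,0,0,0,-1,0.13,0.05,-0.01,0,0,0,-1,0.13,0.05,-0.01,0,0,0,-1,0.13,0.05,-0.01,0,0,0,-1,0.13,0.05,-0.01,0,0,0,-1,0.13,0.05,0,0,0,0,-1,0.13,0.05,0,0,0,0,-1,0.13,0.05,0,0,0,0]'

```text
t: 2.65
position: [0.5498, 0.0134, 0.3242]
tool_rot: [0.707, 0.707, -0.0, 0.0]
ft_force: [1.7, -0.9, -0.2]
gripper_width: 0.0848
finger_force: 0.0
```

Run:
```python
from h import *
import pickle
f=grab('wrist','pics/w1.png');pickle.dump(f,open('w1.pkl','wb'))
print(f['fx'],f['dist']);plan(.466,.077,.3,90)
```

```text
320.22593426760864 [-0.00143053  0.          0.          0.          0.        ]
at [0.5519 0.0219 0.3248] phi 90.49 w 0.0854 t 2.7 q7 -0.36 | rot rows 1 rz total 0.0042 | shift total [ 0.1377 -0.2148  0.0619] rows 2 tilt [-0.0027  0.0051  0.    ]
```

View pics/w1.png

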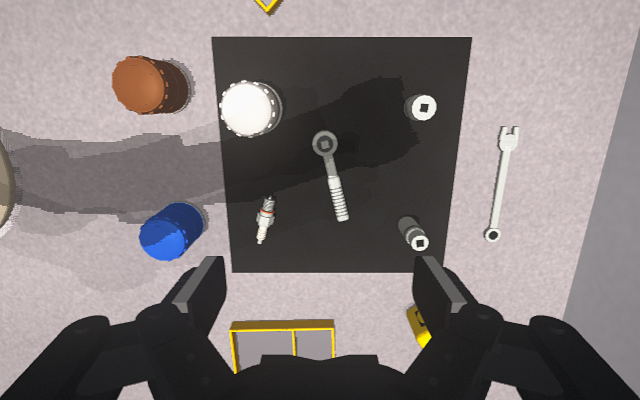

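The wrist view shows the filter top at (249,108) and the short socket at (424,107). It also shows the deep socket top at (419,243), the ratchet stub at (325,145) with its grip end at (342,219), and the plug from (269,198) to (261,242) with its hex at about (265,216).

Run:
```python
from h import *
import pickle
f=pickle.load(open('w1.pkl','rb'))
W=pix2world(f,[[249,108],[424,107],[419,243],[325,145],[342,219],[269,198],[261,242],[265,216],[212,37],[471,37],[443,272],[232,272]],[.072,.039,.069,.027,.010,.0134,.0134,.0134,.003,.003,.003,.003]);print(W.round(4).tolist())
g=pickle.load(open('top.pkl','rb'))
print(pix2world(g,[[260,156],[377,153],[382,270],[260,272]],.003).round(4).tolist())
plan(.468,.077,.15)
```

```text
[[0.4714, 0.0823, 0.072], [0.6766, 0.0828, 0.039], [0.6768, -0.0832, 0.069], [0.5571, 0.0355, 0.027], [0.5825, -0.0728, 0.01], [0.4794, -0.0401, 0.0134], [0.4646, -0.1074, 0.0134], [0.4724, -0.0669, 0.0134], [0.4164, 0.1658, 0.003], [0.7383, 0.1659, 0.003], [0.741, -0.1627, 0.003], [0.415, -0.1627, 0.003]]
[[0.737, 0.1628, 0.003], [0.7361, -0.1652, 0.003], [0.4133, -0.1626, 0.003], [0.4166, 0.1636, 0.003]]
at [0.5519 0.0219 0.3248] phi 90.49 w 0.0854 t 2.7 q7 -0.36 | rot rows 0 rz total -0.0 | shift total [ 0.1395 -0.2086  0.4369] rows 4 tilt [-0.0027  0.0051  0.    ]
```

jog_arm --rows '[-1,0.035,-0.052,0.075,0,0,0,-1,0.035,-0.052,0.075,0,0,0,-1,0.035,-0.052,0.075,0,0,0,-1,0.035,-0.052,0.075,0,0,0,-1,0,0,0,0,0,0,-1,0,0,0,0,0,0]'

```text
t: 3.45
position: [0.4671, 0.0676, 0.2048]
tool_rot: [0.707, 0.707, 0.0, 0.0]
ft_force: [0.7, -0.4, -0.1]
gripper_width: 0.0855
finger_force: 0.0
```

Run:
```python
from h import *
import pickle
f=grab('wrist','pics/w2.png');pickle.dump(f,open('w2.pkl','wb'))
plan(.468,.077,.054,90)
print(world2pix(f,[[.468,.077,.073],[.468,.077,.003],[.676,.083,.039],[.557,.0355,.027]]).round(1).tolist())
```

```text
at [0.4674 0.0675 0.205 ] phi 90.02 w 0.0854 t 3.5 q7 -0.62 | rot rows 1 rz total 0.0001 | shift total [0.0237 0.0015 0.3775] rows 3 tilt [-0.0015  0.0002  0.    ]
[[320.6, 187.8], [320.2, 170.0], [550.1, 171.7], [410.7, 216.5]]
```

View pics/w2.png

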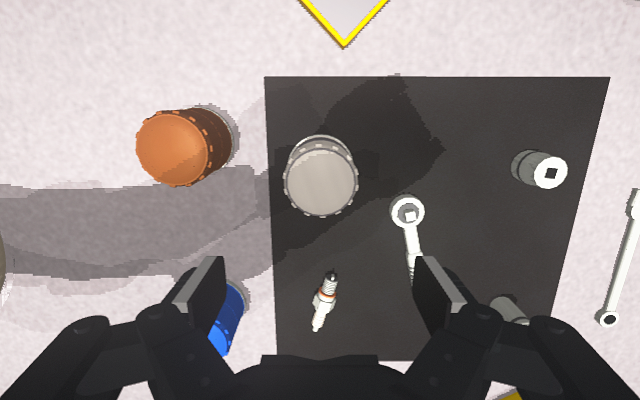

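The filter's top face is centred at about (321,181), the ratchet stub at (410,214), the short socket at (552,172), the plug hex at about (324,300) and the plug tray corner at (343,46).

Run:
```python
from h import *
import pickle
f=pickle.load(open('w2.pkl','rb'))
W=pix2world(f,[[321,181],[552,172],[410,214],[324,300],[331,276],[316,329]],[.073,.039,.027,.0134,.0134,.0134]);print(W.round(4).tolist())
plan(W[0,0],W[0,1],.054,90)
```

```text
[[0.4683, 0.0827, 0.073], [0.6778, 0.0827, 0.039], [0.5561, 0.0381, 0.027], [0.4724, -0.0691, 0.0134], [0.4799, -0.0387, 0.0134], [0.4634, -0.1079, 0.0134]]
at [0.4674 0.0675 0.205 ] phi 90.02 w 0.0854 t 3.5 q7 -0.62 | rot rows 1 rz total 0.0001 | shift total [0.0378 0.0023 0.3775] rows 3 tilt [-0.0015  0.0002  0.    ]
```

jog_arm --grip_force 50 --rows '[-1,0.035,0.002,0.07,0,0,0,-1,0,0,0.1,0,0,0,-1,0,0,0.1,0,0,0,-1,0,0,0.08,0,0,0,-1,0,0,0.028,0,0,0,-1,0,0,0,0,0,0,1,0,0,0,0,0,0,1,0,0,0,0,0,0,1,0,0,0,0,0,0,1,0,0,0,0,0,0]'

```text
t: 4.75
position: [0.4678, 0.0818, 0.0545]
tool_rot: [0.707, 0.707, 0.001, 0.001]
ft_force: [-0.4, -0.2, 6.4]
gripper_width: 0.0604
finger_force: 53.3
```

Run:
```python
from h import *
plan(.457,-.306,.16,90);print(bot.get_state()['finger_force'])
```

```text
at [0.4678 0.0818 0.0545] phi 90.02 w 0.0604 t 4.75 q7 -0.89 | rot rows 1 rz total 0.0002 | shift total [-0.9694 -0.027  -0.2639] rows 7 tilt [-0.0025  0.0006  0.    ]
53.3310040977085
```

jog_arm --rows '[1,0,0,-0.06,0,0,0,1,0,0,-0.12,0,0,0,1,-0.1,-0.003,-0.08,0,0,0,1,-0.125,-0.003,0,0,0,0,1,-0.125,-0.003,0,0,0,0,1,-0.125,-0.003,0,0,0,0,1,-0.125,-0.003,0,0,0,0,1,-0.125,-0.003,0,0,0,0,1,-0.125,-0.003,0,0,0,0,1,-0.12,-0.003,0,0,0,0]'

```text
t: 6.0
position: [0.4571, -0.3083, 0.158]
tool_rot: [0.707, 0.707, -0.0, 0.0]
ft_force: [0.8, 0.5, -2.4]
gripper_width: 0.0604
finger_force: 56.2
```

jog_arm --rows '[1,0,0,0,0,0,0,1,0,0,0,0,0,0]'

```text
t: 6.25
position: [0.4574, -0.306, 0.1576]
tool_rot: [0.707, 0.707, 0.0, 0.0]
ft_force: [-0.4, 0.4, -2.5]
gripper_width: 0.0603
finger_force: 56.1
```

Run:
```python
from h import *
import pickle
f=grab('wrist','pics/w3.png');pickle.dump(f,open('w3.pkl','wb'))
plan(.457,-.306,.055,90)
t,a=[0.4886,-.3053],-88.8
print(world2pix(f,[list(tw(t,a,p))+[.02] for p in [(-.051,.0825),(.051,.0825),(.051,-.0825),(-.051,-.0825)]]).round(1).tolist())
```

```text
at [ 0.4576 -0.3054  0.1575] phi 90.1 w 0.0605 t 6.3 q7 0.01 | rot rows 1 rz total 0.0008 | shift total [-0.0016 -0.0016  0.2563] rows 2 tilt [-0.0002  0.0002  0.    ]
[[462.9, 131.6], [450.1, 249.7], [262.6, 253.4], [253.2, 136.1]]
```

View pics/w3.png

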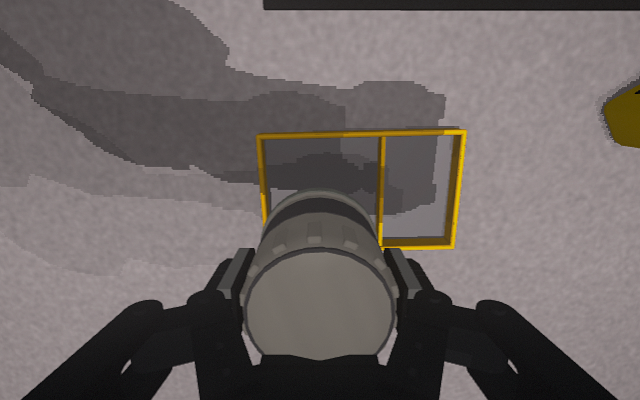

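The filter is held upright. The tray corners at (466,130), (453,248) and (256,135) put the tray about 2 mm in +x from my estimate. I'll lower it now.

jog_arm --rows '[1,0,0.004,0.08,0,0,0,1,0,0,0.08,0,0,0,1,0,0,0.06,0,0,0,1,0,0,0.025,0,0,0,1,0,0,0.01,0,0,0,1,0,0,0,0,0,0,1,0,0,0,0,0,0]'

```text
t: 7.18
position: [0.4598, -0.3064, 0.0558]
tool_rot: [0.707, 0.707, 0.0, 0.001]
ft_force: [0.1, -1.0, -3.2]
gripper_width: 0.0606
finger_force: 56.0
```

jog_arm --rows '[1,0,0,0.003,0,0,0,1,0,0,0,0,0,0,-1,0,0,0,0,0,0,-1,0,0,0,0,0,0,-1,0,0,0,0,0,0,-1,0,0,-0.05,0,0,0,-1,0,0,-0.12,0,0,0,-1,0,0,-0.13,0,0,0,-1,0,0,-0.1,0,0,0]'

```text
t: 8.3
position: [0.4595, -0.3062, 0.2158]
tool_rot: [0.707, 0.708, 0.0, 0.0]
ft_force: [-0.1, 0.1, 0.5]
gripper_width: 0.0855
finger_force: 0.0
```

Run:
```python
from h import *
plan(.677,.083,.16,0)
```

```text
at [ 0.4595 -0.3062  0.2158] phi 90.07 w 0.0855 t 8.3 q7 0.08 | rot rows 9 rz total 0.786 | shift total [ 0.5438 -0.9729  0.1395] rows 8 tilt [-0.0008 -0.0003 -0.    ]
```

jog_arm --rows '[-0.3,0,0,0,0,0,0.088,-0.3,0,0,0,0,0,0.088,-0.3,0,0,0,0,0,0.088,-0.3,0,0,0,0,0,0.088,-0.3,0,0,0,0,0,0.088,-0.3,0,0,0,0,0,0.088,-0.3,0,0,0,0,0,0.088,-0.3,0,0,0,0,0,0.088,-0.3,0,0,0,0,0,0.082,-0.3,0.068,-0.12,0,0,0,0]'

```text
t: 9.55
position: [0.4852, -0.2612, 0.2138]
tool_rot: [1.0, -0.005, -0.0, 0.001]
ft_force: [0.6, 0.4, -0.1]
gripper_width: 0.0555
finger_force: 0.0
```

jog_arm --rows '[-0.3,0.068,-0.12,0,0,0,0,-0.3,0.068,-0.12,0,0,0,0,-0.3,0.068,-0.12,0,0,0,0,-0.3,0.068,-0.12,0,0,0,0,-0.3,0.068,-0.12,0,0,0,0,-0.3,0.068,-0.12,0,0,0,0,-0.3,0.068,-0.13,0.05,0,0,0,-0.3,0,0,0.05,0,0,0,-0.3,0,0,0,0,0,0]'

```text
t: 10.68
position: [0.6756, 0.0814, 0.1717]
tool_rot: [1.0, 0.0, -0.002, 0.001]
ft_force: [-0.0, -0.9, -0.0]
gripper_width: 0.0558
finger_force: 0.0
```

Run:
```python
from h import *
import pickle
f=grab('wrist','pics/w4.png');pickle.dump(f,open('w4.pkl','wb'))
plan(.677,.0825,.032,0)
```

```text
at [0.6762 0.0805 0.1731] phi -0.06 w 0.0555 t 10.725 q7 -1.86 | rot rows 1 rz total -0.0005 | shift total [ 0.0019 -0.0051  0.3527] rows 3 tilt [-0.0012 -0.0023 -0.    ]
```

View pics/w4.png

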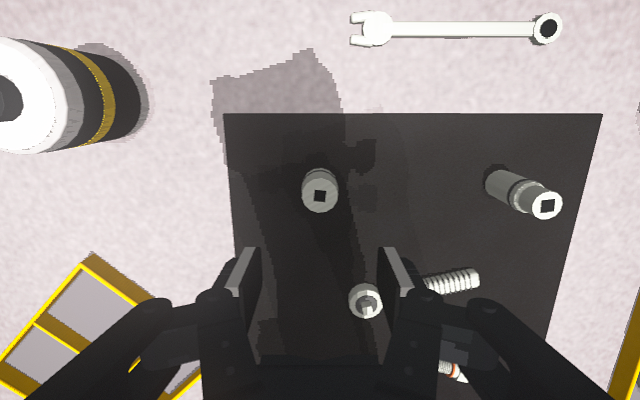

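The short socket's top is at (320,195), between the fingers. The deep socket's top is at (546,205) and the ratchet stub at (366,303).

Run:
```python
from h import *
import pickle
f=pickle.load(open('w4.pkl','rb'))
W=pix2world(f,[[320,195],[546,205],[366,303]],[.039,.069,.027]);print(W.round(4).tolist())
plan(W[0,0],W[0,1],.032,0)
```

```text
[[0.6761, 0.0819, 0.039], [0.6774, -0.0824, 0.069], [0.5647, 0.0378, 0.027]]
at [0.6762 0.0805 0.1731] phi -0.06 w 0.0555 t 10.725 q7 -1.86 | rot rows 1 rz total -0.0005 | shift total [-3.000e-04 -3.600e-03  3.527e-01] rows 3 tilt [-0.0012 -0.0023 -0.    ]
```

jog_arm --grip_force 50 --rows '[-0.3,0,-0.003,0.11,0,0,0,-0.3,0,0,0.11,0,0,0,-0.3,0,0,0.09,0,0,0,-0.3,0,0,0.04,0,0,0,-0.3,0,0,0,0,0,0,1,0,0,0,0,0,0,1,0,0,0,0,0,0,1,0,0,0,0,0,0,1,0,0,0,0,0,0]'

```text
t: 11.85
position: [0.6782, 0.0828, 0.0359]
tool_rot: [1.0, -0.0, 0.001, -0.0]
ft_force: [-1.3, 0.1, 6.5]
gripper_width: 0.0291
finger_force: 49.0
```

Run:
```python
from h import *
plan(.540,-.304,.12,1.2)
```

```text
at [0.6782 0.0828 0.0359] phi -0.03 w 0.0291 t 11.85 q7 -1.89 | rot rows 1 rz total -0.0107 | shift total [-0.3656  0.9595 -0.2101] rows 7 tilt [ 0.0001  0.0028 -0.    ]
```

jog_arm --rows '[1,0,0,-0.06,0,0,-0.01,1,0,0,-0.12,0,0,0,1,-0.045,0.12,-0.05,0,0,0,1,-0.045,0.12,0,0,0,0,1,-0.045,0.12,0,0,0,0,1,-0.046,0.12,0,0,0,0,1,-0.046,0.12,0,0,0,0,1,-0.046,0.12,0,0,0,0,1,-0.045,0.12,0,0,0,0,1,-0.045,0.12,0,0,0,0]'

```text
t: 13.1
position: [0.5391, -0.3056, 0.127]
tool_rot: [1.0, 0.01, 0.001, 0.0]
ft_force: [-0.7, -0.7, -1.3]
gripper_width: 0.0289
finger_force: 49.6
```

jog_arm --rows '[1,0,0,0,0,0,0,1,0,0,0,0,0,0]'

```text
t: 13.35
position: [0.5398, -0.3037, 0.1267]
tool_rot: [1.0, 0.01, 0.001, 0.0]
ft_force: [0.1, 1.1, -0.4]
gripper_width: 0.0292
finger_force: 49.7
```

Run:
```python
from h import *
import pickle
f=grab('wrist','pics/w5.png');pickle.dump(f,open('w5.pkl','wb'))
plan(.541,-.304,.0365,1.2)
```

```text
at [ 0.5402 -0.3028  0.1265] phi 1.2 w 0.0289 t 13.4 q7 -1.31 | rot rows 1 rz total 0.0 | shift total [0.0019 0.0031 0.225 ] rows 2 tilt [ 0.0003  0.0011 -0.    ]
```

View pics/w5.png

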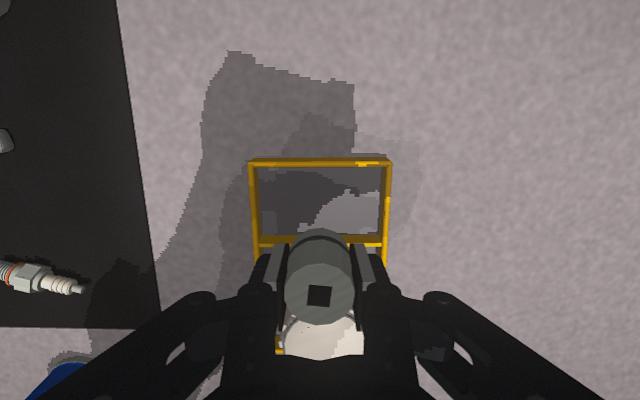

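The socket is held upright. The tray's far corners are at (249,160) and (392,160), and the divider top runs along row ~241.

Run:
```python
from h import *
import pickle
f=pickle.load(open('w5.pkl','rb'))
W=pix2world(f,[[249,159],[392,159],[270,241],[370,241]],.02);print(W.round(4).tolist())
```

```text
[[0.5743, -0.252, 0.02], [0.5762, -0.3532, 0.02], [0.5113, -0.2652, 0.02], [0.5127, -0.3418, 0.02]]
```

jog_arm --rows '[1,0.004,0,0.08,0,0,0,1,0,0,0.08,0,0,0,1,0,0,0.04,0,0,0,1,0,0,0.02,0,0,0,1,0,0,0.004,0,0,0,1,0,0,0,0,0,0,1,0,0,0,0,0,0]'

```text
t: 14.28
position: [0.5415, -0.3041, 0.0371]
tool_rot: [1.0, 0.01, 0.001, 0.0]
ft_force: [0.1, 0.0, -2.0]
gripper_width: 0.0288
finger_force: 49.7
```

jog_arm --rows '[1,0,0,0.003,0,0,0,1,0,0,0,0,0,0,-0.05,0,0,0,0,0,0,-0.05,0,0,0,0,0,0,-0.05,0,0,0,0,0,0,-0.05,0,0,-0.05,0,0,0,-0.05,0,0,-0.12,0,0,0,-0.05,0,0,-0.13,0,0,0,-0.05,0,0,-0.13,0,0,0,-0.05,0,0,-0.1,0,0,0]'

```text
t: 15.52
position: [0.5412, -0.3039, 0.251]
tool_rot: [1.0, 0.01, 0.001, 0.001]
ft_force: [0.0, 0.2, -0.1]
gripper_width: 0.045
finger_force: 0.0
```

Run:
```python
from h import *
import pickle
f=grab('wrist','pics/w6.png')
# ratchet axis from wrist picks
a=np.array([.5561,.037]);b=np.array([.5825,-.0728]);d=(a-b)/np.linalg.norm(a-b)
ang=np.degrees(np.arctan2(d[1],d[0]));g=a-d*.036;print('ratchet yaw',ang,'len',np.linalg.norm(a-b),'grasp',g)
plan(g[0],g[1],.2,ang-180+180)
```

```text
ratchet yaw 103.51941411412938 len 0.11292918134831227 grasp [0.56451589 0.00199753]
at [ 0.5429 -0.3047  0.2558] phi 1.12 w 0.0452 t 15.575 q7 -1.26 | rot rows 10 rz total -0.8936 | shift total [0.7328 0.2317 0.1396] rows 6 tilt [-0.0042  0.008   0.    ]
```

View pics/w6.png

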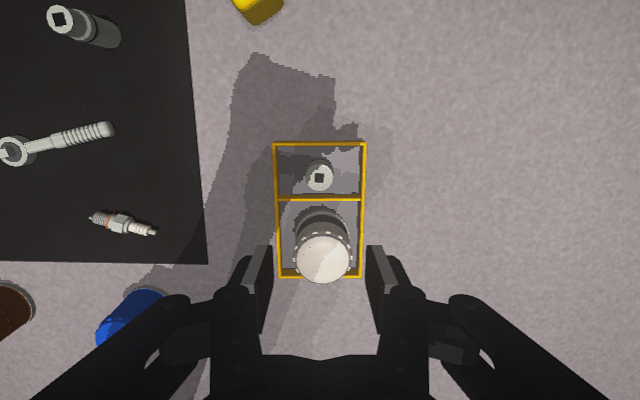

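The oil tray is done: the filter stands in the square bay and the socket in the narrow bay. Next is the ratchet.

jog_arm --rows '[0.3,0,0,0,0,0,-0.09,0.3,0,0,0,0,0,-0.09,0.3,0,0,0,0,0,-0.09,0.3,0,0,0,0,0,-0.09,0.3,0,0,0,0,0,-0.09,0.3,0,0,0,0,0,-0.09,0.3,0,0,0,0,0,-0.09,0.3,0,0,0,0,0,-0.09,0.3,0,0,0,0,0,-0.09,0.3,0,0,0,0,0,-0.083]'

```text
t: 16.82
position: [0.5408, -0.304, 0.2481]
tool_rot: [0.617, 0.787, -0.0, 0.0]
ft_force: [-0.4, 0.5, 0.1]
gripper_width: 0.0297
finger_force: 0.0
```

jog_arm --rows '[0.3,0.12,0.038,0.02,0,0,0,0.3,0.12,0.038,0.02,0,0,0,0.3,0.12,0.038,0.03,0,0,0,0.3,0.12,0.038,0.03,0,0,0,0.3,0.12,0.038,0.04,0,0,0,0.3,0.12,0.038,0.04,0,0,0,0.3,0,0,0.04,0,0,0,0.3,0,0,0,0,0,0,0.3,0,0,0,0,0,0]'

```text
t: 17.95
position: [0.5628, -0.0041, 0.1596]
tool_rot: [0.62, 0.784, -0.0, 0.0]
ft_force: [-0.4, 0.0, -0.1]
gripper_width: 0.03
finger_force: 0.0
```

Run:
```python
from h import *
import pickle
f=grab('wrist','pics/w7.png');pickle.dump(f,open('w7.pkl','wb'))
plan(.5645,.002,.03,103.5)
```

```text
at [ 0.563  -0.0041  0.1597] phi 103.33 w 0.03 t 18.0 q7 -0.42 | rot rows 1 rz total -0.0015 | shift total [0.0139 0.0073 0.3243] rows 3 tilt [-0.0004 -0.0009 -0.    ]
```

View pics/w7.png

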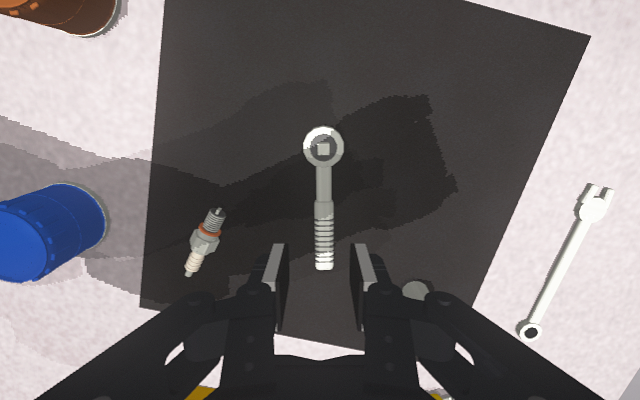

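The ratchet is aligned with the tool: the stub top is at (323.5,149), the head centre at about (323,147) and the grip end at (324,269). The plug runs from (220,210) to (188,275), with its hex at about (205,242).

Run:
```python
from h import *
import pickle
f=pickle.load(open('w7.pkl','rb'))
W=pix2world(f,[[323.5,149],[324,205],[324,269],[220,210],[188,275],[205,242]],[.027,.014,.012,.0134,.0134,.0134]);print(W.round(4).tolist())
d=W[0]-W[2];print(np.hypot(*d[:2]),np.degrees(np.arctan2(d[1],d[0])))
d/=np.hypot(*d[:2]);g=W[0]-.036*d;print(g);plan(g[0],g[1],.03,103.3)
d=W[3]-W[4];print(np.hypot(*d[:2]),np.degrees(np.arctan2(d[1],d[0])))
```

```text
[[0.5568, 0.0361, 0.027], [0.5692, -0.0127, 0.014], [0.5841, -0.0744, 0.012], [0.4819, -0.0383, 0.0134], [0.4619, -0.1089, 0.0134], [0.4731, -0.0718, 0.0134]]
0.11374836657327286 103.89110990209402
[0.56542094 0.00111181 0.02225268]
at [ 0.563  -0.0041  0.1597] phi 103.33 w 0.03 t 18.0 q7 -0.42 | rot rows 1 rz total 0.0003 | shift total [0.0113 0.009  0.3243] rows 3 tilt [-0.0004 -0.0009 -0.    ]
0.07337736024595506 74.19591150333738
```

jog_arm --grip_force 60 --rows '[0.3,0.011,0.009,0.1,0,0,0,0.3,0,0,0.1,0,0,0,0.3,0,0,0.08,0,0,0,0.3,0,0,0.035,0,0,0,0.3,0,0,0,0,0,0,0.3,0,0,0,0,0,0]'

```text
t: 18.75
position: [0.5659, 0.0024, 0.0342]
tool_rot: [0.62, 0.785, 0.001, 0.001]
ft_force: [-0.7, -0.1, 0.2]
gripper_width: 0.0299
finger_force: 0.0
```

jog_arm --rows '[0.3,0,0,0.009,0,0,0,0.3,0,0,0,0,0,0,1,0,0,0,0,0,0,1,0,0,0,0,0,0,1,0,0,0,0,0,0,1,0,0,0,0,0,0]'

```text
t: 19.5
position: [0.5654, 0.0026, 0.0299]
tool_rot: [0.619, 0.785, 0.0, 0.0]
ft_force: [-1.6, -0.5, 6.2]
gripper_width: 0.0109
finger_force: 59.1
```

Run:
```python
from h import *
plan(.447,.3425,.12,45.2)
```

```text
at [0.5654 0.0026 0.0299] phi 103.48 w 0.0109 t 19.5 q7 -0.62 | rot rows 6 rz total 0.5086 | shift total [ 0.3944 -0.8087 -0.2252] rows 7 tilt [-0.0004 -0.0004 -0.    ]
```

jog_arm --rows '[1,0,0,-0.05,0,0,0,1,0,0,-0.11,0,0,0,1,0,0,-0.11,0,0,0.06,1,0,0,0,0,0,0.08,1,0,0,0,0,0,0.08,1,0,0,0,0,0,0.08,1,0,0,0,0,0,0.08,1,0,0,0,0,0,0.08,1,0,0,0,0,0,0.05,1,0.06,-0.115,0,0,0,0]'

```text
t: 20.75
position: [0.5504, 0.0489, 0.1371]
tool_rot: [0.925, 0.379, -0.0, 0.001]
ft_force: [0.4, 1.3, -2.2]
gripper_width: 0.0113
finger_force: 59.0
```

jog_arm --rows '[1,0.06,-0.115,0,0,0,0,1,0.06,-0.115,0,0,0,0,1,0.06,-0.115,0,0,0,0,1,0.06,-0.115,0,0,0,0,1,0.06,-0.115,0,0,0,0,1,0.06,-0.115,0,0,0,0,1,0,0,0,0,0,0,1,0,0,0,0,0,0]'

```text
t: 21.75
position: [0.4558, 0.3486, 0.1372]
tool_rot: [0.924, 0.383, -0.0, 0.0]
ft_force: [-0.0, -0.8, -2.1]
gripper_width: 0.0111
finger_force: 59.1
```

Run:
```python
from h import *
import pickle
f=grab('wrist','pics/w8.png');pickle.dump(f,open('w8.pkl','wb'))
plan(.4556,.351,.031,45.2)
```

```text
at [0.4563 0.3479 0.1372] phi 44.98 w 0.0108 t 21.8 q7 -1.8 | rot rows 1 rz total -0.0019 | shift total [ 0.0043 -0.0067  0.2655] rows 2 tilt [-0.0006 -0.0012 -0.    ]
```

View pics/w8.png

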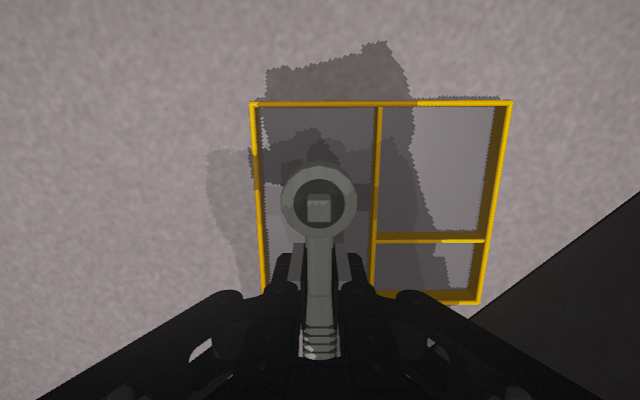

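The ratchet is level in the grip. The plug tray rim corners are at (249,102), (513,101) and (481,303), and the bay divider meets the far wall at (379,103).

Run:
```python
from h import *
import pickle
f=pickle.load(open('w8.pkl','rb'))
W=pix2world(f,[[249,101],[513,100],[481,304]],.02);print(W.round(4).tolist())
t,a,e=fit([(-.083,-.0925),(-.083,.0925),(.083,.0925)],W);print(t,a,e)
b=[tw(t,a,p).round(4) for p in [(-.012,-.0455),(-.0285,.0455),(.053,.0455)]];print(b)
plan(b[0][0],b[0][1],.031,a+180)
```

```text
[[0.4734, 0.4378, 0.02], [0.6052, 0.3072, 0.02], [0.4889, 0.1874, 0.02]]
[0.48112476 0.31268082] -134.51090559476592 [1.10493709 0.18182013 1.25989093]
[array([0.4571, 0.3531]), array([0.5336, 0.3011]), array([0.4764, 0.243 ])]
at [0.4563 0.3479 0.1372] phi 44.98 w 0.0108 t 21.8 q7 -1.8 | rot rows 1 rz total -0.0044 | shift total [ 0.0107 -0.0077  0.2655] rows 2 tilt [-0.0006 -0.0012 -0.    ]
```

jog_arm --rows '[1,0.009,-0.007,0.08,0,0,-0.003,1,0,0,0.08,0,0,0,1,0,0,0.06,0,0,0,1,0,0,0.03,0,0,0,1,0,0,0.01,0,0,0,1,0,0,0,0,0,0,1,0,0,0,0,0,0]'

```text
t: 22.68
position: [0.4571, 0.3537, 0.0343]
tool_rot: [0.923, 0.386, 0.001, -0.0]
ft_force: [-0.3, -0.4, -1.6]
gripper_width: 0.0112
finger_force: 59.1
```

jog_arm --rows '[1,0,0,0.007,0,0,0,1,0,0,0.004,0,0,0,1,0,0,0,0,0,0,0.3,0,0,0,0,0,0,0.3,0,0,0,0,0,0,0.3,0,0,0,0,0,0,0.3,0,0,-0.06,0,0,0,0.3,0,0,-0.12,0,0,0,0.3,0,0,-0.13,0,0,0,0.1,0,0,-0.13,0,0,0]'

```text
t: 23.92
position: [0.4565, 0.3533, 0.2066]
tool_rot: [0.923, 0.386, -0.0, 0.0]
ft_force: [1.6, 0.4, -1.2]
gripper_width: 0.0385
finger_force: 0.0
```

Run:
```python
from h import *
f=grab('wrist','pics/w9.png')
plan(.4725,-.071,.2,74.2)
```

```text
at [0.4583 0.3552 0.213 ] phi 45.36 w 0.0383 t 23.975 q7 -1.76 | rot rows 3 rz total -0.2517 | shift total [-1.0157  0.3242  0.0324] rows 8 tilt [-0.0007  0.0079  0.    ]
```

jog_arm --rows '[0,0,0,0,0,0,-0.085,0,0,0,0,0,0,-0.085,0,0,0,0,0,0,-0.082,0,-0.125,0.04,0,0,0,0,0,-0.125,0.04,0,0,0,0,0,-0.125,0.04,0,0,0,0,0,-0.125,0.04,0,0,0,0,0,-0.125,0.04,0,0,0,0,0,-0.125,0.04,0,0,0,0,0,-0.125,0.04,0,0,0,0]'

```text
t: 25.22
position: [0.4694, -0.0154, 0.205]
tool_rot: [0.797, 0.604, 0.0, 0.0]
ft_force: [1.1, 0.7, 0.0]
gripper_width: 0.0427
finger_force: 0.0
```

jog_arm --rows '[0,-0.125,0.04,0.05,0,0,0,0,0,0,0.08,0,0,0,0,0,0,0,0,0,0,0,0,0,0,0,0,0]'

```text
t: 25.72
position: [0.4716, -0.0652, 0.1536]
tool_rot: [0.797, 0.604, 0.0, -0.0]
ft_force: [0.4, 0.2, -0.1]
gripper_width: 0.0426
finger_force: 0.0
```

Run:
```python
from h import *
import pickle
f=grab('wrist');pickle.dump(f,open('w10.pkl','wb'))
a=cv2.imread('pics/w9.png');cv2.imwrite('pics/w10.png',np.vstack([a[:300],f['pixels'][100:400]]))
plan(.4725,-.0705,.035,74.2)
```

```text
at [ 0.4718 -0.0652  0.1539] phi 74.34 w 0.0429 t 25.775 q7 -0.69 | rot rows 1 rz total 0.0013 | shift total [-0.0123  0.0052  0.2973] rows 2 tilt [-0.0009  0.0004  0.    ]
```

View pics/w10.png

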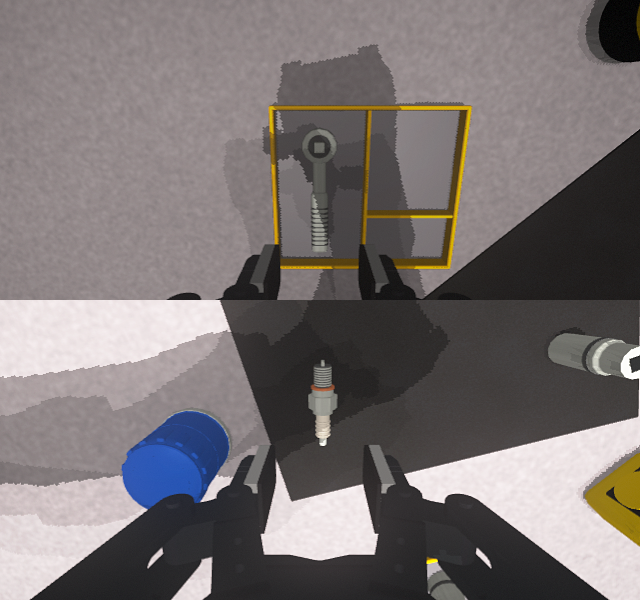

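The ratchet lies along the long bay. The plug is aligned with the tool: hex at (323,201) in the original frame, ends at (322.5,161) and (322.5,245). The blue can is at (165,270), clear of the fingers' descent.

Run:
```python
from h import *
import pickle
f=pickle.load(open('w10.pkl','rb'))
W=pix2world(f,[[323,201],[322.5,161],[322.5,245]],[.018,.0134,.0134]);print(W.round(4).tolist())
print([np.hypot(*(W[i]-W[0])[:2]) for i in (1,2)], np.degrees(np.arctan2(*(W[1]-W[2])[[1,0]])))
plan(W[0,0],W[0,1],.03,74.3)
b=pix2world(f,[[165,270]],[.073]);print(b)
```

```text
[[0.4731, -0.0689, 0.018], [0.4815, -0.0373, 0.0134], [0.4615, -0.1094, 0.0134]]
[np.float64(0.032717687337875404), np.float64(0.042171688246458304)] 74.4917838442946
at [ 0.4718 -0.0652  0.1539] phi 74.34 w 0.0429 t 25.775 q7 -0.69 | rot rows 1 rz total 0.0004 | shift total [-0.0081  0.0056  0.3098] rows 3 tilt [-0.0009  0.0004  0.    ]
[[ 0.35746678 -0.07094408  0.073     ]]
```

jog_arm --grip_force 45 --rows '[0,-0.012,0.005,0.1,0,0,0,0,0,0,0.1,0,0,0,0,0,0,0.07,0,0,0,0,0,0,0.03,0,0,0,0,0,0,0.008,0,0,0,0,0,0,0,0,0,0,1,0,0,0,0,0,0,1,0,0,0,0,0,0,1,0,0,0,0,0,0,1,0,0,0,0,0,0]'

```text
t: 27.02
position: [0.4724, -0.0715, 0.0309]
tool_rot: [0.797, 0.603, 0.001, 0.001]
ft_force: [-1.2, 0.2, 8.2]
gripper_width: 0.0213
finger_force: 43.7
```

Run:
```python
from h import *
plan(.533,.3005,.12,45.4)
```

```text
at [ 0.4724 -0.0715  0.0309] phi 74.22 w 0.0213 t 27.025 q7 -0.87 | rot rows 3 rz total 0.2515 | shift total [ 0.7686 -0.5451 -0.2227] rows 7 tilt [-0.0017  0.0004  0.    ]
```

jog_arm --rows '[1,0,0,-0.03,0,0,0,1,0,0,-0.07,0,0,0,1,0,0,-0.1,0,0,0,1,0,0,-0.07,0,0,0.04,1,0,0,0,0,0,0.07,1,0,0,0,0,0,0.07,1,0,0,0,0,0,0.07,1,0.06,-0.04,0,0,0,0,1,0.09,-0.065,0,0,0,0,1,0.1,-0.07,0,0,0,0]'

```text
t: 28.28
position: [0.4919, 0.0497, 0.1389]
tool_rot: [0.922, 0.387, 0.0, 0.0]
ft_force: [0.7, 0.5, 0.2]
gripper_width: 0.0212
finger_force: 44.3
```

jog_arm --rows '[1,0.1,-0.07,0,0,0,0,1,0.1,-0.07,0,0,0,0,1,0.1,-0.07,0,0,0,0,1,0.1,-0.07,0,0,0,0,1,0.08,-0.06,0,0,0,0,1,0.04,-0.03,0,0,0,0,1,0,0,0,0,0,0,1,0,0,0,0,0,0]'

```text
t: 29.28
position: [0.5316, 0.299, 0.1379]
tool_rot: [0.922, 0.387, -0.001, 0.001]
ft_force: [-0.1, 0.3, -0.7]
gripper_width: 0.0211
finger_force: 44.3
```

Run:
```python
from h import *
import pickle
f=grab('wrist','pics/w11.png');pickle.dump(f,open('w11.pkl','wb'))
plan(.533,.3005,.032,45.4)
```

```text
at [0.5318 0.2989 0.1379] phi 45.48 w 0.0211 t 29.325 q7 -1.6 | rot rows 1 rz total 0.0007 | shift total [ 0.0049 -0.0006  0.2648] rows 2 tilt [-0.0007 -0.0014 -0.    ]
```

View pics/w11.png

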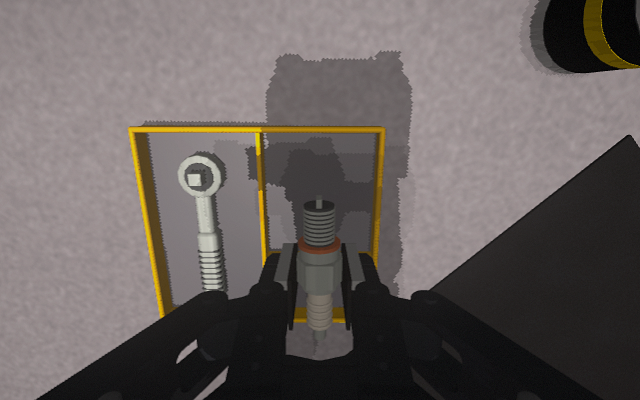

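The plug is held straight in the tool. The tray's far corners are at (131,129) and (385,129), and the bay is centred on the tool column at about 321.

Run:
```python
from h import *
import pickle
f=pickle.load(open('w11.pkl','rb'))
W=pix2world(f,[[131,128],[385,128],[261,128]],.02);print(W.round(4).tolist())
t,a,e=fit([(-.083,-.0925),(-.083,.0925)],W[:2]);print(t,a,e)
b=[tw(t,a,p).round(4) for p in [(-.0285,.0455),(.053,.0455)]];print(b)
```

```text
[[0.4738, 0.4358, 0.02], [0.6046, 0.307, 0.02], [0.5407, 0.3699, 0.02]]
[0.48094402 0.31223645] -134.5452520916866 [0.74651378 0.74651378]
[array([0.5334, 0.3006]), array([0.4762, 0.2425])]
```

jog_arm --rows '[1,0.009,0,0.07,0,0,0,1,0,0,0.08,0,0,0,1,0,0,0.06,0,0,0,1,0,0,0.035,0,0,0,1,0,0,0.015,0,0,0,1,0,0,0,0,0,0,1,0,0,0,0,0,0]'

```text
t: 30.2
position: [0.5346, 0.3039, 0.0347]
tool_rot: [0.922, 0.387, 0.001, -0.0]
ft_force: [-0.0, 0.2, -0.4]
gripper_width: 0.0211
finger_force: 44.3
```

jog_arm --rows '[1,0,0,0.005,0,0,0,1,0,0,0.003,0,0,0,1,0,0,0.001,0,0,0,1,0,0,0,0,0,0,1,0,0,0,0,0,0]'

```text
t: 30.82
position: [0.5344, 0.304, 0.031]
tool_rot: [0.922, 0.387, 0.0, 0.0]
ft_force: [-1.0, -0.9, 7.9]
gripper_width: 0.0208
finger_force: 44.9
```

jog_arm --rows '[0.2,0,0,0,0,0,0,0.1,0,0,0,0,0,0,0.1,0,0,0,0,0,0,0.1,0,0,-0.05,0,0,0,0.1,0,0,-0.12,0,0,0,0.1,0,0,-0.13,0,0,0,0,0,0,-0.13,0,0,0,0,0,0,0,0,0,0]'

```text
t: 31.82
position: [0.5359, 0.3049, 0.2079]
tool_rot: [0.922, 0.387, 0.004, -0.001]
ft_force: [0.4, 0.5, 0.3]
gripper_width: 0.0427
finger_force: 0.0
```

Run:
```python
from h import *
f=grab('wrist','pics/w12.png')
plan(.677,-.0828,.2,135.4);plan(.677,-.0828,.2,45.4)
```

```text
at [0.535  0.3042 0.2055] phi 45.58 w 0.0427 t 31.875 q7 -1.57 | rot rows 9 rz total -0.7838 | shift total [-0.9321 -0.4396  0.0137] rows 7 tilt [-0.0013  0.0047  0.    ]
at [0.535  0.3042 0.2055] phi 45.58 w 0.0427 t 31.875 q7 -1.57 | rot rows 1 rz total 0.0016 | shift total [-0.4396  0.9321  0.0137] rows 7 tilt [-0.0013  0.0047  0.    ]
```

jog_arm --rows '[-0.2,-0.055,0.116,0,0,0,0,-0.2,-0.055,0.116,0,0,0,0,-0.2,-0.055,0.116,0,0,0,0,-0.2,-0.055,0.116,0,0,0,0,-0.2,-0.055,0.116,0,0,0,0,-0.2,-0.055,0.116,0,0,0,0,-0.2,-0.055,0.116,0,0,0,0,-0.2,-0.055,0.117,0,0,0,0,-0.2,0,0,0,0,0,0,-0.2,0,0,0,0,0,0]'

```text
t: 33.12
position: [0.6757, -0.0814, 0.2013]
tool_rot: [0.922, 0.387, -0.001, -0.001]
ft_force: [0.4, -0.2, -0.2]
gripper_width: 0.0509
finger_force: 0.0
```

Run:
```python
from h import *
f=grab('wrist','pics/w13.png')
u=world2pix(f,[[.677,-.0827,.069]])[0];print(u)
x,y=u.round().astype(int);c=cv2.cvtColor(f['pixels'],cv2.COLOR_BGR2GRAY)[y-28:y+29,x-28:x+29];print(c[::3,::3])
plan(.677,-.0827,.037,45.4)
```

```text
[323.22073625 197.7119716 ]
[[ 33  35  37  37  37  37  35 115 114 114 115 114 110  39  40  40  44  43
   51]
 [ 35  35  35  36  37  33 112 113 115 115 114 115 115  73  39  41  40  42
   58]
 [ 35  36  36  33  38  43 111  80  83 107 106  86  98 112  37  41  41  52
   55]
 [ 35  37  37  36  38  71  66 130 139 139 140 139 122  74  36  38  58  57
   58]
 [ 34  35  36  37  36  61 132 124 115 113 115 112 132 132  40  57  57  57
   57]
 [ 36  36  35  36  34 113 120 112 115 147 133 117 110 129  91  57  58  60
   57]
 [ 35  37  37  36  34 129 107 159 151 152 153 150 152 107 114  56  63  60
   56]
 [ 35  37  36  36  35 137 145 152 152  59 138 151 150 149 122  63  64  64
   63]
 [ 38  36  38  38  35 100 150 150 115  34  35  88 151 151 118  63  64  63
   64]
 [ 37  37  36  35  37  77 151 136  34  38  36  36  53 151  84  61  64  62
   65]
 [ 36  34  38  37  35  31 153 140  32  36  36  35 153 151  93  63  64  63
   64]
 [ 37  38  39  38  38  35 156 150 153  60  31 156 150 150  61  64  64  66
   66]
 [ 36  40  37  35  37  37  40 153 150 154 140 151 153  66  64  63  64  65
   64]
 [ 39  36  40  37  37  52  57  52  99 154 151 110  61  64  64  65  66  64
   65]
 [ 38  36  36  38  48  55  56  57  55  55  59  63  63  63  65  64  63  64
   64]
 [ 38  38  38  49  54  56  55  57  56  62  63  62  62  63  65  63  65  65
   64]
 [ 36  39  39  55  55  54  56  55  61  65  66  65  63  64  66  64  64  67
   67]
 [ 33  36  54  53  55  54  55  58  63  60  62  64  60  64  65  63  67  65
   66]
 [ 35  55  53  54  54  55  59  63  62  65  64  65  65  63  65  66  63  65
   66]]
at [ 0.6759 -0.0805  0.2016] phi 45.68 w 0.0514 t 33.175 q7 -0.93 | rot rows 1 rz total 0.0024 | shift total [-0.0019  0.0059  0.4115] rows 3 tilt [ 0.0018 -0.0004  0.    ]
```

The predicted socket centre matches the drive hole to within a pixel or two. Descending.

jog_arm --grip_force 50 --rows '[-0.2,-0.001,0.006,0.1,0,0,0,-0.2,0,0,0.12,0,0,0,-0.2,0,0,0.11,0,0,0,-0.2,0,0,0.06,0,0,0,-0.2,0,0,0.02,0,0,0,-0.2,0,0,0,0,0,0,1,0,0,0,0,0,0,1,0,0,0,0,0,0,1,0,0,0,0,0,0,1,0,0,0,0,0,0]'

```text
t: 34.42
position: [0.6787, -0.0837, 0.0398]
tool_rot: [0.922, 0.387, 0.001, 0.0]
ft_force: [-1.3, 0.6, 7.2]
gripper_width: 0.0245
finger_force: 49.3
```

Run:
```python
from h import *
plan(.4763,.2427,.14,45.4)
```

```text
at [ 0.6787 -0.0837  0.0398] phi 45.59 w 0.0245 t 34.425 q7 -0.99 | rot rows 1 rz total 0.0017 | shift total [ 0.2257 -0.9334 -0.2505] rows 7 tilt [-0.0014  0.0015  0.    ]
```

jog_arm --rows '[1,0,0,-0.05,0,0,0.002,1,0,0,-0.12,0,0,0,1,0,0,-0.12,0,0,0,1,0.02,-0.08,0,0,0,0,1,0.03,-0.12,0,0,0,0,1,0.03,-0.12,0,0,0,0,1,0.03,-0.12,0,0,0,0,1,0.03,-0.12,0,0,0,0,1,0.03,-0.12,0,0,0,0,1,0.03,-0.12,0,0,0,0]'

```text
t: 35.67
position: [0.5058, 0.1991, 0.1556]
tool_rot: [0.923, 0.385, 0.001, 0.0]
ft_force: [0.6, 0.2, -1.8]
gripper_width: 0.0247
finger_force: 49.3
```

jog_arm --rows '[1,0.02,-0.09,0,0,0,0,1,0.006,-0.043,0,0,0,0,1,0,0,0,0,0,0,1,0,0,0,0,0,0]'

```text
t: 36.17
position: [0.4769, 0.2411, 0.1545]
tool_rot: [0.923, 0.385, 0.0, 0.0]
ft_force: [0.5, -1.0, -0.0]
gripper_width: 0.0246
finger_force: 49.3
```

Run:
```python
from h import *
f=grab('wrist','pics/w14.png')
plan(.4763,.2427,.0405,45.4)
```

```text
at [0.477  0.241  0.1544] phi 45.23 w 0.0248 t 36.225 q7 -1.56 | rot rows 1 rz total -0.0015 | shift total [ 0.0018 -0.0041  0.2847] rows 2 tilt [-0.0008 -0.0001 -0.    ]
```

jog_arm --rows '[1,0.002,-0.004,0.08,0,0,0,1,0,0,0.09,0,0,0,1,0,0,0.06,0,0,0,1,0,0,0.035,0,0,0,1,0,0,0.015,0,0,0,1,0,0,0,0,0,0,1,0,0,0,0,0,0]'

```text
t: 37.1
position: [0.4758, 0.2444, 0.043]
tool_rot: [0.923, 0.386, 0.001, -0.0]
ft_force: [0.0, -0.9, -0.8]
gripper_width: 0.0249
finger_force: 49.2
```

jog_arm --rows '[1,0,0,0.005,0,0,0,1,0,0,0.002,0,0,0,1,0,0,0,0,0,0,0.2,0,0,0,0,0,0,0.1,0,0,0,0,0,0,0.1,0,0,0,0,0,0,0.1,0,0,-0.06,0,0,0,0.1,0,0,-0.12,0,0,0,0.1,0,0,-0.13,0,0,0,0.1,0,0,-0.13,0,0,0]'

```text
t: 38.35
position: [0.4751, 0.2441, 0.217]
tool_rot: [0.923, 0.386, -0.0, -0.0]
ft_force: [0.8, 0.2, -0.1]
gripper_width: 0.0386
finger_force: 0.0
```

jog_arm --rows '[0.1,-0.06,0.1,0,0,0,0,0.1,-0.06,0.1,0,0,0,0,0.1,-0.06,0.1,0,0,0,0,0.1,0,0,0,0,0,0]'

```text
t: 38.85
position: [0.5107, 0.1047, 0.2153]
tool_rot: [0.924, 0.383, -0.0, 0.001]
ft_force: [-0.6, 1.0, -0.7]
gripper_width: 0.0386
finger_force: 0.0
```

Run:
```python
from h import *
w=grab('wrist')['pixels'];s=grab('side')['pixels'];t=grab('top')['pixels']
a=cv2.resize(t[190:310,150:250],(400,300)*1,interpolation=cv2.INTER_CUBIC) if 0 else cv2.resize(t[195:305,150:260],(300,300))
b=cv2.resize(t[195:285,400:475],(250,300));c=cv2.resize(s[90:180,190:320],(433,300))
d=cv2.resize(w,(480,300))
cv2.imwrite('pics/fin.png',np.vstack([np.hstack([a,b,np.zeros((300,250,3),np.uint8)]),np.hstack([d,c[:,:320]])]))
```

```text
(no output)
```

View pics/fin.png

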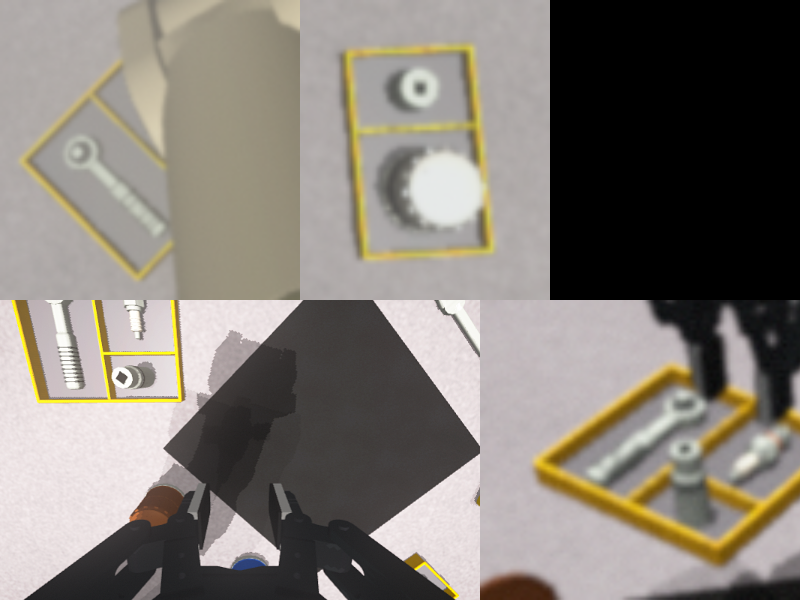

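The final check shows the ratchet in the long bay, the plug in the middle bay and the deep socket upright in the smallest bay. The filter and short socket stand in the oil tray, and the gripper is clear of everything.

```bash
python3 -c "
from cell import bot
print(bot.finish_job())"
```

```text
the job is handed in; nothing more can be done
None
```

I placed all five items in their bays, in the order you listed, and handed the job in at about 39 s of the 112 s limit; the spark plug was not dropped, and I moved none of the three bystanders.

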